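# Load a chocolate tray through the spring flap of a cooling bay

## Task

Slide the small finned tray, with its stack of white chocolate discs, along the bench through the spring flap of the open-topped cooling bay, and push it gently until it is fully home against the back stop, whose place you must find by feel. Do not ram or jam the tray in the bay and do not spill the stack. Let go and leave the tray there with the flap closed behind it, and leave the other things on the bench alone.

Things in the scene. Friction and masses are not known exactly. Their poses are not given: they have to be found in the camera images.
- tray_center (a point): Loose white foam-plastic tray, 120 long (its x) x 80 wide (its y), rim 14 high and 3 thick, about 0.25 kg. It is the only tray with an upright fin. This point is the middle of the tray, 7 mm above its underside; it slides flat on the bench (underside at z = 0). Its +x points to the front end (goes in first, flat face), +z up.
- tray_fin (a point): Grip point of the tray's upright fin: a block 30 long (tray x), 12 thick (tray y), its top 51 mm above the tray's underside. The point is on the fin's mid-plane and mid-length, 38 mm above the underside, 37 mm behind the tray's centre. 31 mm free inside the rim on each side. Axes as the tray. To be pinched from above with the fingers closing along tray y.
- stack_center (a point): Loose stack of white chocolate discs (one rigid piece), 56 diameter, 28 high, 0.1 kg, standing in the tray about 20 mm ahead of the tray's centre. The point is half-way up on its axis.
- bay: Fixed steel cooling bay, open on top, the bench its floor. Origin: on the bench, on the lane's centre line, in the plane of the shut flap. +x is the way in, +z up. Side guides 35 high leave a lane 84 wide (2 mm free each side of the tray) from x = -60 mm on. On the +y side the lane is wider (to y = 70) from x = 0 to 105 mm, where the flap swings.
- bay_mouth (a point): Middle of the bay's flared mouth on the bench, 92 mm before the flap's plane (bay x = -92 mm), about 112 wide there, narrowing to the 84 wide lane at x = -60 mm. Axes as the bay.
- bay_end (a point): Middle of the lane on the bench at bay x = 290 mm. The rigid dark steel back stop plate (72 wide, 32 high) stands across the lane with its face anywhere from 60 mm before this point (x = 230 mm) up to it; its place is not reported: find it by feel (or look). From x = 330 mm stands a grey chiller box 85 high.
- flap (a joint): Angle (rad) of the spring flap, an aluminium leaf 94 long, 56 high, on an upright hinge at bay (0, +62 mm), free end to -y. 0 = shut across the lane; grows as it swings in (+x), about 1.35 as the tray passes. It presses the tray with about 1 to 3 N, partly sideways to -y, and shuts by itself when the tray's rear end is over 95 mm past the flap's plane (tray home: 110 to 170 mm).
- pin (a joint): Push-in of the small brass tray-present pin (8 diameter, at 9 mm height) in the middle of the stop's face (m). 0 = sticks out 10 mm; 0.010 = pushed flush, as it is when the tray's front touches the stop. Its spring is very soft (under 0.3 N): it does not push the tray back.
- tray_b: Bystander: larger tray without fin, 160 x 130, rim 18, with two disc stacks, top 35 mm. Origin under its centre.
- tray_c: Bystander: larger tray without fin, 160 x 130, rim 18, with two disc stacks, top 35 mm. Origin under its centre.
- spare: Bystander: stack of discs standing on the bench, 56 diameter, 36 high. Origin under its centre.
- scraper: Bystander: spatula lying on the bench. Origin under it.
- bowl: Bystander: steel bowl, 110 diameter, 50 high. Origin under its centre.
- slab: Bystander: dark chocolate slab, 110 x 160 x 18. Origin under its centre.
- ringcutter: Bystander: steel ring cutter, 58 diameter, 30 high. Origin under its centre.
Things that resemble listed ones, but are neither listed nor needed, are in the scene too. What is shaped like the part that bears tray_center but black is not meant.

How it is judged (in metres and radians):
On the way, in this order (a step that is already met when the one before it is completed fails the run):
1. the tray is passing the doorway flat on the bench, holding the spring flap open (x of tray_center in the frame of bay between -0.02 and 0.06 m and z of tray_center in the frame of bay below 0.017 m and value of joint flap above 0.6 rad), for 0.1 s.
2. the tray is fully home: its front is within 2 mm of the back stop (value of joint pin above 0.008 m), for 0.2 s.
At the end, for the whole second after the job is handed in: The tray stands flat in the lane (within 8 mm of its centre line, within 0.08 rad of it), its front within 2 mm of the back stop (pin pushed in more than 8 mm), at rest and let go; the flap is shut behind it (under 0.06 rad); the stack stands upright on the tray's floor (value of joint pin above 0.008 m and x of tray_center in the frame of bay above 0.163 m and y of tray_center in the frame of bay between -0.008 and 0.008 m and z of tray_center in the frame of bay below 0.011 m and angle between the x axis of tray_center and the x axis of bay, either way round below 0.08 rad and angle between tray_center's own z axis and vertical below 0.06 rad and value of joint flap below 0.06 rad and horizontal distance between stack_center and tray_center below 0.035 m and angle between stack_center's own z axis and vertical below 0.15 rad and z of stack_center in the frame of tray_center below 0.016 m and linear speed of tray below 0.01 m/s); the robot touches nothing.
It fails at once if the tray is pressed on the bay, its flap or its stop with more than 20 N (rammed or jammed) (contact force between tray and bay above 20 N).
It fails at once if the stack tips or is thrown off the tray (angle between stack_center's own z axis and vertical above 0.35 rad or horizontal distance between stack_center and tray_center above 0.05 m).
It fails at once if another thing on the bench is pushed more than 20 mm from its place (distance of any of tray_b, tray_c, spare, scraper, bowl, slab, ringcutter from where it was at the start of the episode above 0.02 m).
It also fails if it takes over 54 s, if anything falls off the work surface, if the arm or the gripper's body presses on something with over 40 N, if the wrist force passes 120 N, or if a joint passes its speed limit or range.

## Robot

A 6-joint arm with a two-finger parallel gripper is mounted at the origin on the work surface. World frame = base frame: x ahead of the robot, y to its left, z up, the work surface at z = 0. Lengths are in mm, angles in rad, forces in N, time in s.
With the tool pointing down it reaches from about 275 to 775 mm from the base axis. Payload 14.6 kg.
Tool frame: the origin (TCP) lies midway between the tips of the shut fingers; the grasp point (between the pads) lies arm.grip_depth behind it (arm.grip_depth is the distance from the TCP to the grasp point, in mm); z points along the fingers, y is the direction in which the jaws open and shut (so a half turn about z gives the same grasp; the last joint's range is limited). The gripper opens to 85 mm and grips with 20 to 120 N. Pads are 22 mm wide; open, the fingers measure 114 mm over their backs; the gripper's body (76 mm by 85 mm) begins 54 mm behind the grasp point. The pads swing forward as they close: fully open they stand 13 mm farther back than shut.
Start: joints at [-1.397, 0.263, -0.048, 1.259, 0, 1.415], TCP at [169.52, -496.881, 231.278] pointing down, gripper open.
Joint ranges: [-2.65, 2.65], [-0.89, 1.7], [-1.18, 1.37], [-2.13, 2.11], [-1.35, 1.29], [-3.14, 3.14]. Speed limits (rad/s): [1.89, 1.89, 2.57, 2.79, 3.14, 3.14].

## Interface

Orientations are given as a unit quaternion [w, x, y, z].
In Python, from station import arm gives the robot as it stands.
- The arm moves only by the tool jog_arm, never from a script. Its argument "series" is a list of rows, each an object with "gripper": the opening in per cent of the stroke, from 0 (shut) to 100 (fully open); "xyz": the shift along the tool's x, y, z in cm, a list of three; "spin": the turn about the tool's z in degrees. In form: [{"gripper": gripper, "xyz": [x, y, z], "spin": spin}, ...]. A call has exactly 8 rows; each row shifts and turns the commanded pose from where the row before left it, along the tool's axes as they then stand; what a row does not reach is not made up. A row lasts 1/10 s, in which the tool goes at most 50 mm and 8.59 degrees, less where a joint would pass 70% of its speed; a pose out of reach is approached as far as the arm can. A call with a gripper value outside its range is refused whole. The fingers move at their own pace and stop on an object; the grip force is fixed at half the most. Time passes only in rows, so rows that do not move let the fingers close, or fill a call up. It gives the time, the measured TCP pose, the force and the opening at its end, in the units of the state.
- arm.get_state(): the state, without advancing time (a new reading comes with each control period).
- arm.get_image(name): name is "side" or "top" or "wrist"; returns a dict with "image" (384x512x3 uint8, red, green, blue), "camera_matrix" (3x3 intrinsics, pixels), "R" (3x3) and "t" (3): a world point X has camera coordinates R X + t. Camera axes: x right, y down, z forward; pixel columns grow to the right and rows downward; lengths in mm; the calibration is good to about 2 mm. The wrist camera is an equidistant fisheye: a pixel r from the principal point sees the ray r / f radians off the axis. A picture is of the moment at which its call begins. There is no depth.
- arm.finish_job(): hands the job in, once; it reports no verdict.
The state is a dict: "time_s": time; "q": joint angles; "joint_velocities": joint speeds; "effort": joint torques, N m; "position": TCP position; "eef_rot": TCP orientation; "contact_force": force on the tool from outside, world axes, zero at the start; "ft_torque": the same for the moment, N m; "width": opening from 0.0 (shut) to 1.0 (fully open).
Only numpy, scipy, OpenCV 4.12 (cv2) and the standard library are available. Lean on these libraries where they do the work, as an engineer would, in place of code of your own. Each camera call takes 0.05 s, during which the arm holds its last target. There are 200 camera calls.

## Working session

There is one attempt and no reset: what is moved stays moved. The work goes in short steps, Python scripts to look and compute and a tool call to move; the robot and the scene stay as the last step left them, time stands still between calls to the robot, and variables do not carry over. Pictures are saved under pics/ and viewed, about 8 in all and at most 12, crops included, and the job is handed in when it is done.

Besides the shell and the picture viewer there is one more tool, called after "Call:" by a JSON object that holds its "method" and its "body". jog_arm: Moves the arm, as the interface text tells. Its arguments: {"type":"object","properties":{"series":{"type":"array","items":{"type":"object","properties":{"gripper":{"type":"number"},"xyz":{"type":"array","items":{"type":"number"}},"spin":{"type":"number"}}}}},"required":["series"]}

```bash
mkdir -p pics
cat > h.py <<'E'
import sys; sys.path.insert(0,'.')
from station import arm
import numpy as np, cv2, pickle
def snap(n,f):
    d=arm.get_image(n); cv2.imwrite(f'pics/{f}.png',d['image'][:,:,::-1]); pickle.dump(d,open(f'pics/{f}.pkl','wb')); return d
def crop(f,u0,v0,u1,v1,s):
    im=cv2.imread(f'pics/{f}.png')[v0:v1,u0:u1]; return cv2.resize(im,None,fx=s,fy=s,interpolation=cv2.INTER_CUBIC)
def back(f,u,v,z):
    d=pickle.load(open(f'pics/{f}.pkl','rb')); R=np.array(d['R']);t=np.array(d['t'])
    r=R.T@np.linalg.inv(d['camera_matrix'])@[u,v,1]; c=-R.T@t
    return c+r*(z-c[2])/r[2]
def proj(f,X):
    d=pickle.load(open(f'pics/{f}.pkl','rb')); p=np.array(d['camera_matrix'])@(np.array(d['R'])@np.array(X)+d['t']); return p[:2]/p[2]
E
python3 - <<'E'
from h import *
a=snap('top','t0');b=snap('side','s0')
cv2.imwrite('pics/both.png',np.vstack([cv2.resize(a['image'],(400,300)),cv2.resize(b['image'],(400,300))])[:,:,::-1])
cv2.imwrite('pics/top_big.png',crop('t0',0,0,512,384,1.5))
print(arm.get_state()['position'],arm.get_state()['eef_rot'],arm.grip_depth,arm.get_state()['time_s'])
E
```

```text
[ 169.45540171 -496.66815398  230.90533176] [-4.27954540e-04  9.86522244e-01  1.63626647e-01 -3.57941881e-06] 18.700000000000003 0.1
```

View pics/top_big.png

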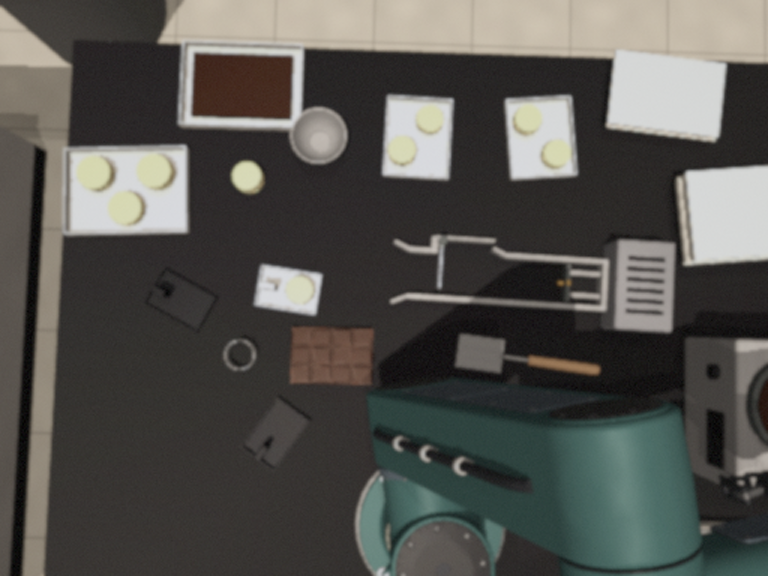

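View pics/s0.png

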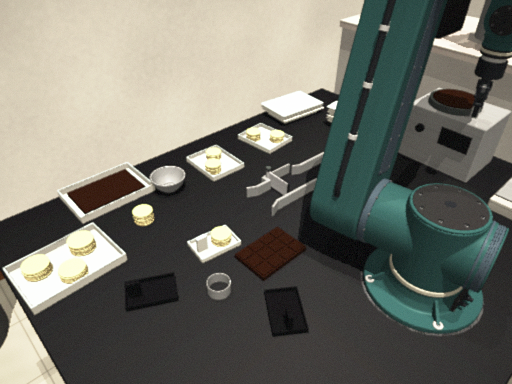

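Top view (1.5x): the white finned tray is at (288,290), with its fin at about (272,284) and its stack at (300,290). The two black finned trays at (181,298) and (277,433) are decoys, and the white trays at (418,138), (541,138) and (125,190) have no fin. The bay runs from its mouth at (395,270) to the stop at about (570,282), with the flap at (441,262). I'll confirm this in enlarged crops.

Run:
```python
from h import *
a=crop('t0',160,165,230,220,8)   # tray
b=crop('t0',255,150,455,215,4)
a=cv2.resize(a,(560,440))
c=np.zeros((280+0,800,3),np.uint8)
cv2.imwrite('pics/c1.png',a); 
s=crop('t0',160,150,230,215,5) #350x325
canvas=np.zeros((590,800,3),np.uint8); canvas[:325,:350]=s; canvas[330:590,:800]=b
canvas[:325,360:800]=cv2.resize(crop('s0',180,215,250,267,6),(440,325)); cv2.imwrite('pics/c1.png',canvas)
```

```text
(no output)
```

View pics/c1.png

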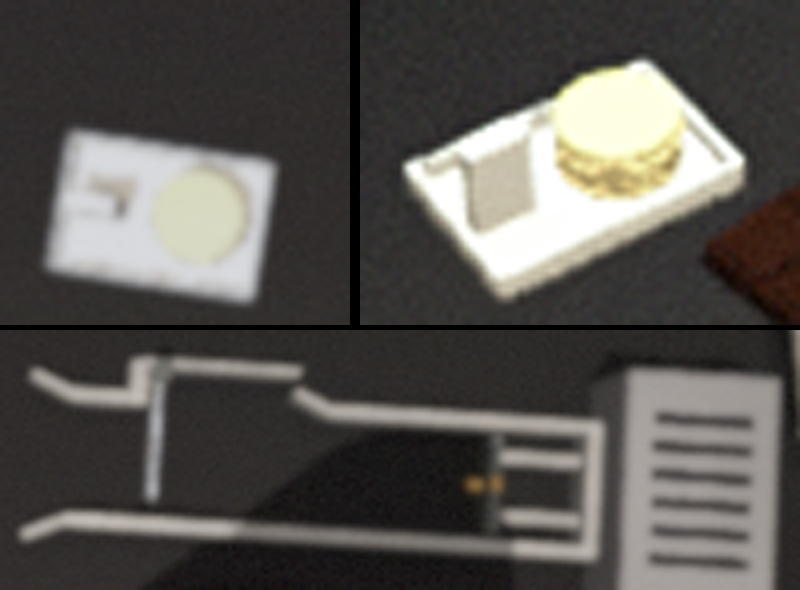

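Run:
```python
from h import *
d=pickle.load(open('pics/t0.pkl','rb')); print('cam',-np.array(d['R']).T@d['t'])
T=lambda u,v,z:back('t0',160+u/5-.4,150+v/5-.4,z).round(1)
B=lambda u,v,z:back('t0',255+u/4-.4,150+(v-330)/4-.4,z).round(1)
c=[T(*p,14) for p in[(70,130),(277,160),(255,302),(45,270)]]
print(c,np.mean(c,0)); 
for i in range(4):
  e=c[(i+1)%4]-c[i]; print(np.linalg.norm(e),np.degrees(np.arctan2(e[1],e[0])))
print('stack',T(202,215,31))
print('finTop',T(90,205,51))
for n,p in dict(flaphinge=(160,362,56),flapfree=(151,500,56),loLin=(65,512,35),loRin=(510,540,35),loLout=(62,528,35),upLin=(75,401,35),upLout=(75,388,35),upR1=(335,415,35),upR2=(585,432,35),upR1o=(335,402,35),mouthU=(33,374,35),mouthL=(22,538,35),stopT=(495,435,32),stopB=(491,530,32),endwallT=(600,425,35),boxTL=(632,372,85),boxBL=(620,590,85),pin=(470,485,9)).items(): print(n,B(*p))
```

```text
cam [ 385.12209772  120.06457218 1381.24181412]
[array([502.4, 347. ,  14. ]), array([488. , 223.7,  14. ]), array([403.4, 234.1,  14. ]), array([419. , 358.7,  14. ])] [453.2   290.875  14.   ]
124.1380280172035 -96.66130163977014
85.23684649258209 172.99170946650148
125.57276774842545 82.8636648484969
84.21668480770302 -7.985780796633311
stack [453.2 265.3  31. ]
finTop [456.2 327.8  51. ]
flaphinge [560.7  -7.3  56. ]
flapfree [460.6  -2.9  56. ]
loLin [451.3  57.8  35. ]
loRin [ 439.6 -268.8   35. ]
loLout [439.5  59.7  35. ]
upLin [533.   52.5  35. ]
upLout [542.6  52.7  35. ]
upR1 [ 528.  -138.8   35. ]
upR2 [ 520.5 -323.3   35. ]
upR1o [ 537.6 -138.7   35. ]
mouthU [552.   83.8  35. ]
mouthL [431.4  88.8  35. ]
stopT [ 516.8 -257.8   32. ]
stopB [ 446.7 -255.6   32. ]
endwallT [ 526.  -334.4   35. ]
boxTL [ 559.2 -340.    85. ]
boxBL [ 404.4 -332.5   85. ]
pin [ 481.  -245.8    9. ]
```

The crops confirm it: the white tray at crop (160,215) has its fin at the rear-left end and the stack ahead of it. The bay opens towards world +y and the way in is about -92°. The measured sizes agree: tray 124x85 at the rim (blurred), lane about 82 wide, and stop at bay x ≈ 252. First I turn the gripper, then go over.

Call:
{"method": "jog_arm", "body": {"series": [{"gripper": 45, "xyz": [0, 0, 0], "spin": -8}, {"gripper": 45, "xyz": [0, 0, 0], "spin": -8}, {"gripper": 45, "xyz": [0, 0, 0], "spin": -8}, {"gripper": 45, "xyz": [0, 0, 0], "spin": -8}, {"gripper": 45, "xyz": [0, 0, 0], "spin": -8}, {"gripper": 45, "xyz": [0, 0, 0], "spin": -8}, {"gripper": 45, "xyz": [0, 0, 0], "spin": -8}, {"gripper": 45, "xyz": [0, 0, 0], "spin": -8}]}}

```text
time_s: 0.9
position: [169.5, -496.7, 231.0]
eef_rot: [-0.0, 0.748, 0.664, 0.0]
contact_force: [0.2, -0.6, 0.2]
width: 0.451
```

Call:
{"method": "jog_arm", "body": {"series": [{"gripper": 45, "xyz": [3.5, 0.8, 0], "spin": 0}, {"gripper": 45, "xyz": [3.5, 0.8, 0], "spin": 0}, {"gripper": 45, "xyz": [3.5, 0.8, 0], "spin": 0}, {"gripper": 45, "xyz": [3.5, 0.8, 0], "spin": 0}, {"gripper": 45, "xyz": [3.5, 0.8, 0], "spin": 0}, {"gripper": 45, "xyz": [3.5, 0.8, 0], "spin": 0}, {"gripper": 45, "xyz": [3.5, 0.8, 0], "spin": 0}, {"gripper": 45, "xyz": [3.5, 0.8, 0], "spin": 0}]}}

```text
time_s: 1.7
position: [268.0, -225.6, 231.1]
eef_rot: [-0.0, 0.75, 0.661, 0.0]
contact_force: [-0.4, 0.3, -0.3]
width: 0.451
```

Call:
{"method": "jog_arm", "body": {"series": [{"gripper": 45, "xyz": [3.5, 0.8, 0], "spin": 0}, {"gripper": 45, "xyz": [3.5, 0.8, 0], "spin": 0}, {"gripper": 45, "xyz": [3.5, 0.8, 0], "spin": 0}, {"gripper": 45, "xyz": [3.5, 0.8, 0], "spin": 0}, {"gripper": 45, "xyz": [3.5, 0.8, 0], "spin": 0}, {"gripper": 45, "xyz": [3.5, 0.8, 0], "spin": 0}, {"gripper": 45, "xyz": [3.5, 0.8, 0], "spin": 0}, {"gripper": 45, "xyz": [3.5, 0.8, 0], "spin": 0}]}}

```text
time_s: 2.5
position: [366.4, 44.4, 231.2]
eef_rot: [0.0, 0.75, 0.662, -0.0]
contact_force: [0.0, -0.4, 0.5]
width: 0.45
```

Call:
{"method": "jog_arm", "body": {"series": [{"gripper": 45, "xyz": [3.5, 0.8, 0], "spin": 0}, {"gripper": 45, "xyz": [3.5, 0.8, 0], "spin": 0}, {"gripper": 45, "xyz": [3.5, 0.8, 0], "spin": 0}, {"gripper": 45, "xyz": [3.5, 0.8, 0], "spin": 0}, {"gripper": 45, "xyz": [3.5, 0.8, 0], "spin": 0}, {"gripper": 45, "xyz": [3.5, 0.8, 0], "spin": 0}, {"gripper": 45, "xyz": [3.5, 0.8, 0], "spin": 0}, {"gripper": 45, "xyz": [0, 0, 0], "spin": 0}]}}

```text
time_s: 3.3
position: [453.2, 281.9, 230.3]
eef_rot: [-0.0, 0.749, 0.663, -0.0]
contact_force: [-1.1, -1.2, 0.1]
width: 0.448
```

Run:
```python
from h import *
w=snap('wrist','w1'); snap('top','t1')
print(w['camera_matrix'],w['R'],-np.array(w['R']).T@w['t'])
cv2.imwrite('pics/w1b.png',crop('w1',0,0,512,384,1.5))
```

```text
[[297.31863964   0.         256.5076624 ]
 [  0.         297.31863964 190.40197651]
 [  0.           0.           1.        ]] [[ 9.92521522e-01 -1.22069747e-01 -6.86216985e-05]
 [-1.17158910e-01 -9.52750162e-01  2.80251528e-01]
 [-3.42756125e-02 -2.78147633e-01 -9.59926599e-01]] [462.59946736 353.10801655 371.92185122]
```

View pics/w1b.png

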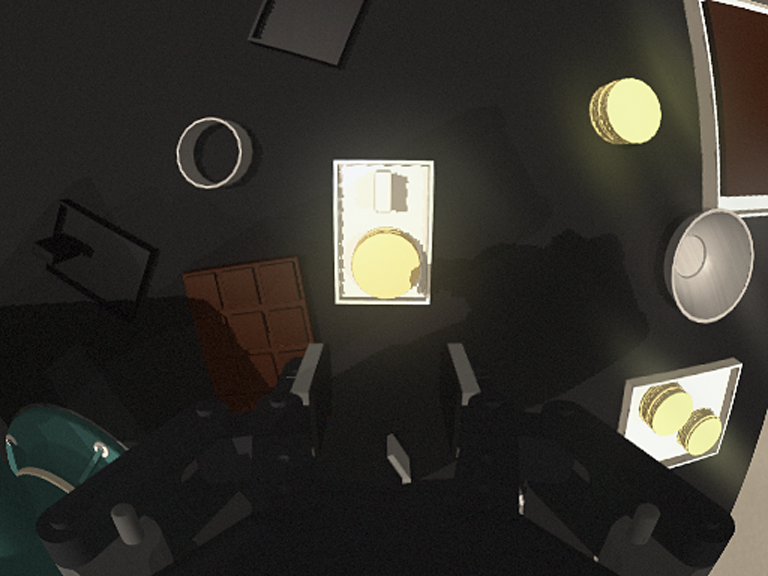

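The wrist view (1.5x) shows the tray corners at (333,160), (434,160), (431,304) and (335,304). The fin top runs from (374,170) to (391,212), and the stack is at (386,264). The tray is nearly aligned with the jaws.

```bash
cat >> h.py <<'E'
def wback(f,u,v,z):
    d=pickle.load(open(f'pics/{f}.pkl','rb')); R=np.array(d['R']);K=d['camera_matrix'];t=np.array(d['t'])
    p=np.array([u-K[0][2],v-K[1][2]])/K[0][0]; th=np.hypot(*p); r=R.T@np.r_[p/th*np.sin(th),np.cos(th)]
    c=-R.T@t; return c+r*(z-c[2])/r[2]
E
python3 - <<'E'
from h import *
W=lambda u,v,z:wback('w1',u/1.5-.2,v/1.5-.2,z).round(1)
c=[W(*p,14) for p in[(333,160),(434,160),(432,305),(335,305)]];print(c,np.mean(c,0))
for i in range(4):
  e=c[(i+1)%4]-c[i]; print(np.linalg.norm(e),np.degrees(np.arctan2(e[1],e[0])))
print([W(*p,51) for p in[(374,170),(391,170),(391,212),(374,212)]], W(382.5,191,51), W(386,264,31))
s=arm.get_state(); q=s['eef_rot']; print(s['position'],np.degrees(2*np.arctan2(q[2],q[1])))
E
```

```text
[array([421.5, 358. ,  14. ]), array([501.2, 348.1,  14. ]), array([487.4, 227.7,  14. ]), array([405.5, 237.8,  14. ])] [453.9 292.9  14. ]
80.31251459143834 -7.080772512512046
121.18828326203821 -96.53859077265459
82.52042171487005 172.9697158020583
121.26021606446196 82.41784617442885
[array([453.8, 346.4,  51. ]), array([465.8, 344.9,  51. ]), array([462.2, 314.7,  51. ]), array([450. , 316.2,  51. ])] [458.  330.6  51. ] [453.3 272.   31. ]
[452.17245381 279.2322952  230.66371149] 82.91115459758532
```

Call:
{"method": "jog_arm", "body": {"series": [{"gripper": 45, "xyz": [2.6, 0, 0], "spin": 0}, {"gripper": 45, "xyz": [2.5, 0, 0], "spin": 0}, {"gripper": 45, "xyz": [0, 0, 3], "spin": 0}, {"gripper": 45, "xyz": [0, 0, 3], "spin": 0}, {"gripper": 45, "xyz": [0, 0, 3], "spin": 0}, {"gripper": 45, "xyz": [0, 0, 3], "spin": 0}, {"gripper": 45, "xyz": [0, 0, 2.5], "spin": 0}, {"gripper": 45, "xyz": [0, 0, 0], "spin": 0}]}}

```text
time_s: 4.2
position: [457.0, 327.6, 83.9]
eef_rot: [-0.001, 0.75, 0.661, -0.002]
contact_force: [0.8, 0.1, 0.4]
width: 0.452
```

Run:
```python
from h import *
snap('wrist','w2'); cv2.imwrite('pics/w2b.png',crop('w2',100,60,410,384,1.8))
s=arm.get_state(); q=s['eef_rot']; print(s['position'],np.degrees(2*np.arctan2(q[2],q[1])))
```

```text
[457.97599416 328.2958081   85.86014842] 82.7908227749533
```

View pics/w2b.png

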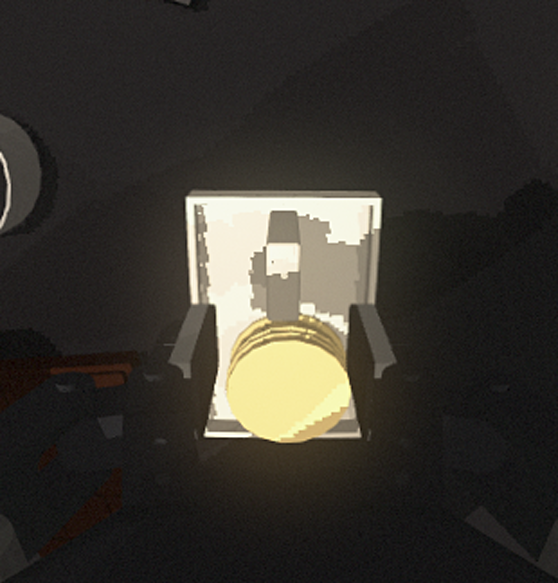

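The fin, at crop (283,260), is centred between the fingers at (192,340) and (372,340). The stack is clear. I descend and close.

Call:
{"method": "jog_arm", "body": {"series": [{"gripper": 45, "xyz": [0.2, 0, 2], "spin": 0}, {"gripper": 45, "xyz": [0, 0, 2], "spin": 0}, {"gripper": 45, "xyz": [0, 0, 1.5], "spin": 0}, {"gripper": 45, "xyz": [0, 0, 1], "spin": 0}, {"gripper": 45, "xyz": [0, 0, 0], "spin": 0}, {"gripper": 30, "xyz": [0, 0, 0], "spin": 0}, {"gripper": 20, "xyz": [0, 0, 0], "spin": 0}, {"gripper": 10, "xyz": [0, 0, 0], "spin": 0}]}}

```text
time_s: 5.05
position: [459.5, 331.8, 22.4]
eef_rot: [0.0, 0.75, 0.662, 0.001]
contact_force: [-2.1, 0.5, 7.3]
width: 0.13
```

Call:
{"method": "jog_arm", "body": {"series": [{"gripper": 5, "xyz": [0, 0, 0], "spin": 0}, {"gripper": 0, "xyz": [0, 0, 0], "spin": 0}, {"gripper": 0, "xyz": [0, 0, 0], "spin": 0}, {"gripper": 0, "xyz": [0, 0, 0], "spin": 0}, {"gripper": 0, "xyz": [0, 0, 0], "spin": 0}, {"gripper": 0, "xyz": [0, 0, 0], "spin": 0}, {"gripper": 0, "xyz": [0, 0, 0], "spin": 0}, {"gripper": 0, "xyz": [0, 0, 0], "spin": 0}]}}

```text
time_s: 5.85
position: [459.5, 331.8, 22.4]
eef_rot: [0.0, 0.75, 0.662, 0.001]
contact_force: [-0.5, -0.4, 7.4]
width: 0.128
```

Run:
```python
from h import *
s=arm.get_state(); q=s['eef_rot']; print(s['position'],np.degrees(2*np.arctan2(q[2],q[1])),s['contact_force'],s['width'])
```

```text
[459.49312313 331.77586282  22.38546749] 82.83824020229578 [-0.54948701 -0.44358513  7.41397034] 0.12803237399455947
```

Call:
{"method": "jog_arm", "body": {"series": [{"gripper": 0, "xyz": [0, 0, -0.1], "spin": 0}, {"gripper": 0, "xyz": [0, 0.5, 0], "spin": -1.3}, {"gripper": 0, "xyz": [0, 0.6, 0], "spin": -1.3}, {"gripper": 0, "xyz": [0, 0.6, 0], "spin": -1.3}, {"gripper": 0, "xyz": [0, 0.6, 0], "spin": -1.2}, {"gripper": 0, "xyz": [0, 0.6, 0], "spin": 0}, {"gripper": 0, "xyz": [0, 0.6, 0], "spin": 0}, {"gripper": 0, "xyz": [0, 0.2, 0], "spin": 0}]}}

```text
time_s: 6.65
position: [496.7, 329.0, 22.4]
eef_rot: [-0.0, 0.72, 0.694, 0.0]
contact_force: [-4.9, 0.7, 6.6]
width: 0.129
```

Run:
```python
from h import *
s=arm.get_state(); q=s['eef_rot']; print(s['position'],np.degrees(2*np.arctan2(q[2],q[1])),s['contact_force'],s['width'])
```

```text
[496.68574987 328.9511003   22.39563965] 87.9102580283776 [-4.90509399  0.71063762  6.62744966] 0.12918207364603163
```

Call:
{"method": "jog_arm", "body": {"series": [{"gripper": 0, "xyz": [0, 0, -0.1], "spin": 0}, {"gripper": 0, "xyz": [-0.6, 0, 0], "spin": 0}, {"gripper": 0, "xyz": [-0.8, 0, 0], "spin": 0}, {"gripper": 0, "xyz": [-0.8, 0, 0], "spin": 0}, {"gripper": 0, "xyz": [-0.8, 0.1, 0], "spin": 0}, {"gripper": 0, "xyz": [-0.8, 0.1, 0], "spin": 0}, {"gripper": 0, "xyz": [-0.8, 0.1, 0], "spin": 0}, {"gripper": 0, "xyz": [-0.6, 0.1, 0], "spin": 0}]}}

```text
time_s: 7.45
position: [498.2, 276.0, 23.3]
eef_rot: [0.0, 0.72, 0.694, -0.0]
contact_force: [0.8, -0.0, -3.7]
width: 0.128
```

Call:
{"method": "jog_arm", "body": {"series": [{"gripper": 0, "xyz": [-0.6, 0, 0], "spin": 0}, {"gripper": 0, "xyz": [-0.8, 0, 0], "spin": 0}, {"gripper": 0, "xyz": [-0.9, 0, 0], "spin": 0}, {"gripper": 0, "xyz": [-0.9, 0, 0], "spin": 0}, {"gripper": 0, "xyz": [-0.9, 0, 0], "spin": 0}, {"gripper": 0, "xyz": [-0.9, 0, 0], "spin": 0}, {"gripper": 0, "xyz": [-0.6, 0, 0], "spin": 0}, {"gripper": 0, "xyz": [-0.2, 0, 0], "spin": 0}]}}

```text
time_s: 8.25
position: [496.0, 218.2, 23.3]
eef_rot: [-0.0, 0.72, 0.694, -0.0]
contact_force: [-0.2, 0.1, -4.0]
width: 0.131
```

Run:
```python
from h import *
s=arm.get_state(); q=s['eef_rot']; print(s['position'],np.degrees(2*np.arctan2(q[2],q[1])),s['contact_force'],s['width'])
snap('wrist','w3'); snap('top','t3'); cv2.imwrite('pics/w3b.png',crop('w3',100,40,420,384,1.7))
```

```text
[495.96764878 218.1648246   23.30497611] 87.90323277639632 [-0.21769496  0.05027025 -4.01313822] 0.1307372585791719
```

View pics/w3b.png

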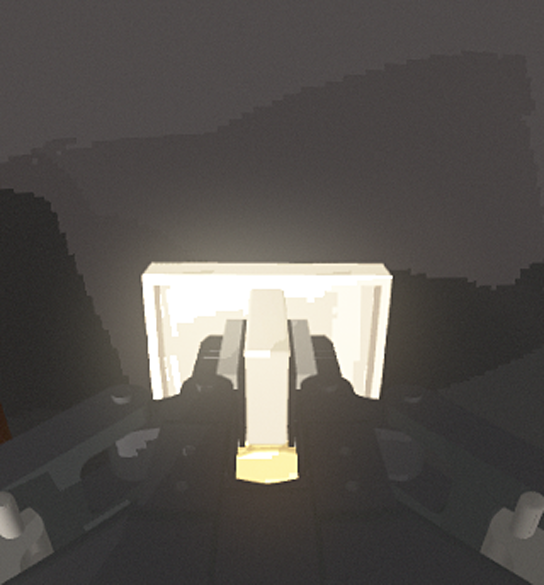

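The wrist view shows the fin at crop (267,330) gripped squarely, the tray level and straight, and the bench behind it clear. A force of -4 N means the tray is just carried, so I'll ease it down. Next I check the lane against the tray from the top camera.

Run:
```python
from h import *
a=crop('t1',255,150,415,212,5); b=crop('t3',200,150,360,207,5)
cv2.imwrite('pics/c3.png',np.vstack([a[:310],b[:285]])); print(a.shape,b.shape)
```

```text
(310, 800, 3) (285, 800, 3)
```

View pics/c3.png

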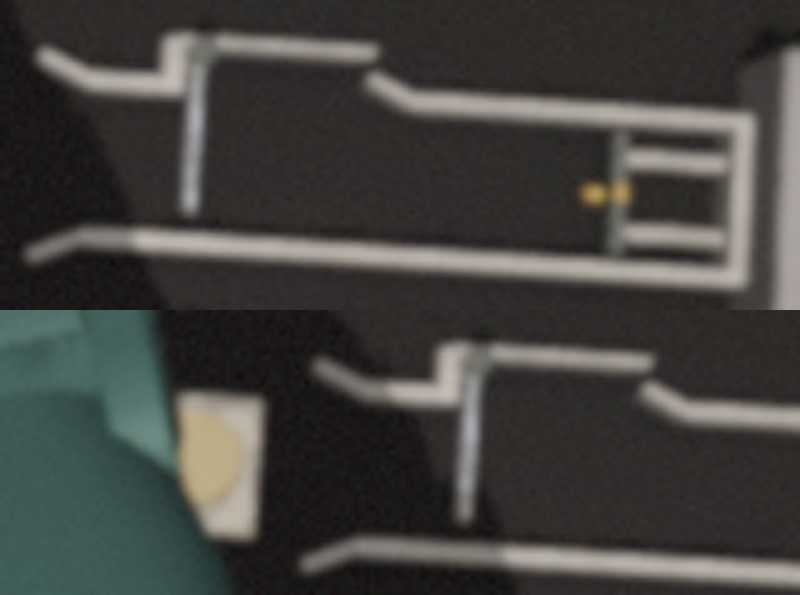

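Run:
```python
from h import *
def edges(f,u,v0,v1):
    g=cv2.GaussianBlur(cv2.imread(f'pics/{f}.png',0).astype(float),(0,0),.8)
    p=g[:,u-1:u+2].mean(1); d=np.gradient(p)
    i0=v0+np.argmax(d[v0:v1]); i1=v0+np.argmin(d[v0:v1])
    def sub(i,s):
        a,b,c=s*d[i-1],s*d[i],s*d[i+1]; return i+.5*(a-c)/(a-2*b+c)
    return sub(i0,1),sub(i1,-1)   # band top (rise), band bottom (fall)
L=[];U=[]
for f in('t1','t3'):
  for u in (285,295,305,320,335,350,365,380,390):
    r,_=edges(f,u,190,209); X=back(f,u,r,35); L.append(X[:2])
  for u in (280,345,355,365,375,390):
    v0=160 if u<300 else 165
    r,fa=edges(f,u,v0,180); U.append(np.r_[back(f,u,r,35)[:2],back(f,u,fa,35)[:2],back(f,u,fa,0)[:2]])
L=np.array(L);U=np.array(U)
p=np.polyfit(L[:,1],L[:,0],1);print('lower inner x(y)',p,np.degrees(np.arctan(p[0])),np.std(L[:,0]-np.polyval(p,L[:,1])))
print('lane centre from lower',np.polyval(p,[90,-4,-160])+42)
for a,n in((0,'upOuterTop'),(2,'upInner z35'),(4,'upInner z0')):
  p=np.polyfit(U[:,a+1],U[:,a],1);print(n,p,np.polyval(p,[90,-4,-160])-42)
print('tray')
for u in (242,246,249):
  r,fa=edges('t3',u,160,205); print(u,back('t3',u,r,14),back('t3',u,fa,14),back('t3',u,fa,0))
```

```text
lower inner x(y) [3.94465987e-02 4.50659416e+02] 2.258952438136246 0.22102721777373674
lane centre from lower [496.20961006 492.50162978 486.34796038]
upOuterTop [3.72329588e-02 5.42593015e+02] [503.94398082 500.44408269 494.63574111]
upInner z35 [3.73128606e-02 5.29376517e+02] [490.73467478 487.22726589 481.40645965]
upInner z0 [3.73128606e-02 5.33243358e+02] [494.60151577 491.09410688 485.27330064]
tray
242 [536.23279618 144.90689674  14.        ] [451.95206256 142.5400637   14.        ] [452.63637421 142.77020359   0.        ]
246 [534.61305477 132.94762019  14.        ] [450.58257284 130.63100247  14.        ] [451.25286148 130.73919841   0.        ]
249 [534.31990205 124.00270126  14.        ] [450.29364434 121.71859486  14.        ] [450.96097447 121.73553138   0.        ]
```

Call:
{"method": "jog_arm", "body": {"series": [{"gripper": 0, "xyz": [0, 0, 0.05], "spin": 0}, {"gripper": 0, "xyz": [-0.5, 0.1, 0], "spin": 0}, {"gripper": 0, "xyz": [-0.7, 0.1, 0], "spin": 0}, {"gripper": 0, "xyz": [-0.8, 0.1, 0], "spin": 0}, {"gripper": 0, "xyz": [-0.8, 0.1, 0], "spin": 0}, {"gripper": 0, "xyz": [-0.8, 0, 0], "spin": 0}, {"gripper": 0, "xyz": [-0.8, 0, 0], "spin": 0}, {"gripper": 0, "xyz": [-0.6, 0, 0], "spin": 0}]}}

```text
time_s: 9.15
position: [498.1, 167.9, 22.8]
eef_rot: [-0.0, 0.72, 0.694, -0.0]
contact_force: [-0.5, 0.1, -3.1]
width: 0.129
```

```bash
cat > st.py <<'E'
from h import *
s=arm.get_state(); q=s['eef_rot']; p=s['position']
print(s['time_s'],np.round(p,2),np.degrees(2*np.arctan2(q[2],q[1])).round(2),np.round(s['contact_force'],1),np.round(s['ft_torque'],2),'off line',round(p[0]-(491.5+.0384*(p[1]+4)),2),'bayx front',round(-4-p[1]+97,1))
E
python3 st.py
```

```text
9.15 [498.1 167.9  22.8] 87.91 [-0.5  0.1 -3.1] [ 0.13  0.   -0.01] off line 0.0 bayx front -74.9
```

Exactly on the line. Now I enter the lane slowly.

Call:
{"method": "jog_arm", "body": {"series": [{"gripper": 0, "xyz": [-0.3, 0, 0.03], "spin": 0}, {"gripper": 0, "xyz": [-0.4, 0, 0], "spin": 0}, {"gripper": 0, "xyz": [-0.4, 0, 0], "spin": 0}, {"gripper": 0, "xyz": [-0.4, 0, 0], "spin": 0}, {"gripper": 0, "xyz": [-0.4, 0, 0], "spin": 0}, {"gripper": 0, "xyz": [-0.4, 0, 0], "spin": 0}, {"gripper": 0, "xyz": [-0.4, 0, 0], "spin": 0}, {"gripper": 0, "xyz": [-0.3, 0, 0], "spin": 0}]}}

```text
time_s: 9.95
position: [497.1, 138.4, 22.5]
eef_rot: [-0.0, 0.72, 0.694, -0.0]
contact_force: [0.0, 0.9, -3.6]
width: 0.13
```

```bash
python3 st.py
```

```text
9.95 [497.08 138.42  22.48] 87.93 [ 0.   0.9 -3.6] [ 0.19 -0.01  0.01] off line 0.11 bayx front -45.4
```

Call:
{"method": "jog_arm", "body": {"series": [{"gripper": 0, "xyz": [-0.4, 0, 0.03], "spin": 0}, {"gripper": 0, "xyz": [-0.5, 0, 0], "spin": 0}, {"gripper": 0, "xyz": [-0.5, 0, 0], "spin": 0}, {"gripper": 0, "xyz": [-0.5, 0, 0], "spin": 0}, {"gripper": 0, "xyz": [-0.5, 0, 0], "spin": 0}, {"gripper": 0, "xyz": [-0.5, 0, 0], "spin": 0}, {"gripper": 0, "xyz": [-0.5, 0, 0], "spin": 0}, {"gripper": 0, "xyz": [-0.3, 0, 0], "spin": 0}]}}

```text
time_s: 10.75
position: [496.0, 101.4, 22.4]
eef_rot: [0.0, 0.72, 0.694, 0.0]
contact_force: [-0.1, 5.3, 6.0]
width: 0.129
```

```bash
python3 st.py
```

```text
10.75 [495.99 101.41  22.38] 87.93 [-0.1  5.3  6. ] [ 0.92 -0.08 -0.  ] off line 0.44 bayx front -8.4
```

Call:
{"method": "jog_arm", "body": {"series": [{"gripper": 0, "xyz": [-0.3, -0.03, -0.03], "spin": 0}, {"gripper": 0, "xyz": [-0.4, 0, 0], "spin": 0}, {"gripper": 0, "xyz": [-0.4, 0, 0], "spin": 0}, {"gripper": 0, "xyz": [-0.4, 0, 0], "spin": 0}, {"gripper": 0, "xyz": [-0.4, -0.02, 0], "spin": 0}, {"gripper": 0, "xyz": [-0.4, 0, 0], "spin": 0}, {"gripper": 0, "xyz": [-0.4, 0, 0], "spin": 0}, {"gripper": 0, "xyz": [-0.4, 0, 0], "spin": 0}]}}

```text
time_s: 11.55
position: [493.8, 70.8, 22.4]
eef_rot: [-0.0, 0.72, 0.694, 0.0]
contact_force: [-0.9, 6.5, 2.7]
width: 0.13
```

```bash
python3 st.py
```

```text
11.55 [493.79  70.83  22.39] 87.95 [-0.9  6.5  2.7] [ 1.22  0.18 -0.01] off line -0.58 bayx front 22.2
```

Call:
{"method": "jog_arm", "body": {"series": [{"gripper": 0, "xyz": [-0.4, 0.03, 0], "spin": 0}, {"gripper": 0, "xyz": [-0.5, 0.02, 0], "spin": 0}, {"gripper": 0, "xyz": [-0.5, 0, 0], "spin": 0}, {"gripper": 0, "xyz": [-0.5, 0, 0], "spin": 0}, {"gripper": 0, "xyz": [-0.5, 0, 0], "spin": 0}, {"gripper": 0, "xyz": [-0.5, 0, 0], "spin": 0}, {"gripper": 0, "xyz": [-0.5, 0, 0], "spin": 0}, {"gripper": 0, "xyz": [-0.5, 0, 0], "spin": 0}]}}

```text
time_s: 12.35
position: [492.8, 31.6, 22.4]
eef_rot: [-0.0, 0.72, 0.694, -0.0]
contact_force: [-1.3, 5.1, 3.3]
width: 0.132
```

```bash
python3 st.py
```

```text
12.35 [492.79  31.63  22.39] 87.94 [-1.3  5.1  3.3] [ 0.97  0.19 -0.12] off line -0.08 bayx front 61.4
```

Call:
{"method": "jog_arm", "body": {"series": [{"gripper": 0, "xyz": [-0.5, 0, 0], "spin": 0}, {"gripper": 0, "xyz": [-0.5, 0, 0], "spin": 0}, {"gripper": 0, "xyz": [-0.5, 0, 0], "spin": 0}, {"gripper": 0, "xyz": [-0.5, 0, 0], "spin": 0}, {"gripper": 0, "xyz": [-0.5, 0, 0], "spin": 0}, {"gripper": 0, "xyz": [-0.5, 0, 0], "spin": 0}, {"gripper": 0, "xyz": [-0.5, 0, 0], "spin": 0}, {"gripper": 0, "xyz": [-0.5, 0, 0], "spin": 0}]}}

```text
time_s: 13.15
position: [491.7, -8.7, 22.4]
eef_rot: [-0.0, 0.72, 0.694, -0.0]
contact_force: [-2.1, 2.9, 0.3]
width: 0.13
```

```bash
python3 st.py
```

```text
13.15 [491.69  -8.65  22.41] 87.93 [-2.1  2.9  0.3] [ 0.59  0.18 -0.03] off line 0.37 bayx front 101.7
```

Call:
{"method": "jog_arm", "body": {"series": [{"gripper": 0, "xyz": [-0.4, -0.03, 0], "spin": 0}, {"gripper": 0, "xyz": [-0.4, 0, 0], "spin": 0}, {"gripper": 0, "xyz": [-0.4, 0, 0], "spin": 0}, {"gripper": 0, "xyz": [-0.4, -0.02, 0], "spin": 0}, {"gripper": 0, "xyz": [-0.4, 0, 0], "spin": 0}, {"gripper": 0, "xyz": [-0.4, 0, 0], "spin": 0}, {"gripper": 0, "xyz": [-0.4, 0, 0], "spin": 0}, {"gripper": 0, "xyz": [-0.4, 0, 0], "spin": 0}]}}

```text
time_s: 13.95
position: [490.1, -40.5, 22.5]
eef_rot: [0.0, 0.72, 0.694, -0.0]
contact_force: [-1.3, 1.5, -2.4]
width: 0.129
```

```bash
python3 st.py
```

```text
13.95 [490.12 -40.45  22.45] 87.94 [-1.3  1.5 -2.4] [ 0.39  0.21 -0.04] off line 0.02 bayx front 133.5
```

Call:
{"method": "jog_arm", "body": {"series": [{"gripper": 0, "xyz": [-0.5, 0, 0.01], "spin": 0}, {"gripper": 0, "xyz": [-0.5, 0, 0], "spin": 0}, {"gripper": 0, "xyz": [-0.5, 0, 0], "spin": 0}, {"gripper": 0, "xyz": [-0.5, 0, 0], "spin": 0}, {"gripper": 0, "xyz": [-0.5, 0, 0], "spin": 0}, {"gripper": 0, "xyz": [-0.5, 0, 0], "spin": 0}, {"gripper": 0, "xyz": [-0.5, 0, 0], "spin": 0}, {"gripper": 0, "xyz": [-0.5, 0, 0], "spin": 0}]}}

```text
time_s: 14.75
position: [488.7, -80.5, 22.4]
eef_rot: [0.0, 0.72, 0.694, 0.0]
contact_force: [-1.2, 3.0, -0.2]
width: 0.129
```

```bash
python3 st.py
```

```text
14.75 [488.72 -80.5   22.41] 87.94 [-1.2  3.  -0.2] [0.46 0.18 0.06] off line 0.16 bayx front 173.5
```

Call:
{"method": "jog_arm", "body": {"series": [{"gripper": 0, "xyz": [-0.5, -0.02, 0], "spin": 0}, {"gripper": 0, "xyz": [-0.5, 0, 0], "spin": 0}, {"gripper": 0, "xyz": [-0.5, 0, 0], "spin": 0}, {"gripper": 0, "xyz": [-0.5, 0, 0], "spin": 0}, {"gripper": 0, "xyz": [-0.5, 0, 0], "spin": 0}, {"gripper": 0, "xyz": [-0.5, 0, 0], "spin": 0}, {"gripper": 0, "xyz": [-0.5, 0, 0], "spin": 0}, {"gripper": 0, "xyz": [-0.4, 0, 0], "spin": 0}]}}

```text
time_s: 15.55
position: [487.3, -119.7, 22.4]
eef_rot: [0.0, 0.72, 0.694, -0.0]
contact_force: [-0.3, 2.2, -1.5]
width: 0.127
```

```bash
python3 st.py
```

```text
15.55 [ 487.28 -119.67   22.4 ] 87.92 [-0.3  2.2 -1.5] [0.31 0.04 0.01] off line 0.22 bayx front 212.7
```

Call:
{"method": "jog_arm", "body": {"series": [{"gripper": 0, "xyz": [-0.3, 0, 0], "spin": 0}, {"gripper": 0, "xyz": [-0.3, 0, 0], "spin": 0}, {"gripper": 0, "xyz": [-0.3, 0, 0], "spin": 0}, {"gripper": 0, "xyz": [-0.3, 0, 0], "spin": 0}, {"gripper": 0, "xyz": [-0.3, 0, 0], "spin": 0}, {"gripper": 0, "xyz": [-0.3, 0, 0], "spin": 0}, {"gripper": 0, "xyz": [-0.2, 0, 0], "spin": 0}, {"gripper": 0, "xyz": [-0.1, 0, 0], "spin": 0}]}}

```text
time_s: 16.35
position: [486.4, -140.2, 22.4]
eef_rot: [0.0, 0.72, 0.694, 0.0]
contact_force: [0.8, 1.3, 0.2]
width: 0.131
```

```bash
python3 st.py
```

```text
16.35 [ 486.41 -140.22   22.41] 87.93 [0.8 1.3 0.2] [ 0.43 -0.05  0.  ] off line 0.14 bayx front 233.2
```

Call:
{"method": "jog_arm", "body": {"series": [{"gripper": 0, "xyz": [-0.1, 0, 0], "spin": 0}, {"gripper": 0, "xyz": [-0.1, 0, 0], "spin": 0}, {"gripper": 0, "xyz": [-0.1, 0, 0], "spin": 0}, {"gripper": 0, "xyz": [-0.1, 0, 0], "spin": 0}, {"gripper": 0, "xyz": [-0.1, 0, 0], "spin": 0}, {"gripper": 0, "xyz": [-0.1, 0, 0], "spin": 0}, {"gripper": 0, "xyz": [-0.1, 0, 0], "spin": 0}, {"gripper": 0, "xyz": [-0.1, 0, 0], "spin": 0}]}}

```text
time_s: 17.15
position: [486.1, -148.1, 22.4]
eef_rot: [-0.0, 0.72, 0.694, 0.0]
contact_force: [0.3, 2.4, 1.5]
width: 0.126
```

```bash
python3 st.py
python3 - <<'E'
from h import *
snap('top','t5'); cv2.imwrite('pics/t5b.png',crop('t5',290,155,420,225,6))
E
```

```text
17.15 [ 486.06 -148.06   22.39] 87.94 [0.3 2.4 1.5] [ 0.6  -0.04  0.  ] off line 0.09 bayx front 241.1
```

View pics/t5b.png

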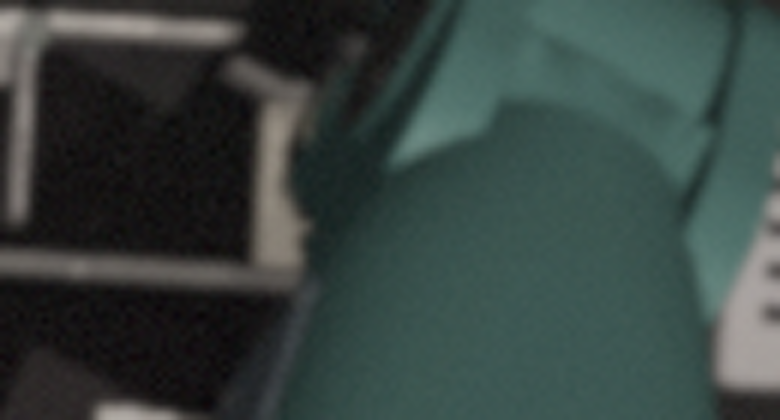

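The top crop shows the tray's rear at (257,180), well inside, and the flap at (25,130) already shut. The arm hides the stop, so I go on by feel.

Call:
{"method": "jog_arm", "body": {"series": [{"gripper": 0, "xyz": [-0.05, 0, 0], "spin": 0}, {"gripper": 0, "xyz": [-0.05, 0, 0], "spin": 0}, {"gripper": 0, "xyz": [-0.05, 0, 0], "spin": 0}, {"gripper": 0, "xyz": [-0.05, 0, 0], "spin": 0}, {"gripper": 0, "xyz": [-0.05, 0, 0], "spin": 0}, {"gripper": 0, "xyz": [-0.05, 0, 0], "spin": 0}, {"gripper": 0, "xyz": [0, 0, 0], "spin": 0}, {"gripper": 0, "xyz": [0, 0, 0], "spin": 0}]}}

```text
time_s: 18.0
position: [486.0, -151.1, 22.4]
eef_rot: [0.0, 0.72, 0.694, -0.0]
contact_force: [-0.5, 2.3, 2.5]
width: 0.129
```

```bash
python3 st.py
```

```text
18.0 [ 485.96 -151.13   22.37] 87.93 [-0.5  2.3  2.5] [ 0.47 -0.02  0.03] off line 0.11 bayx front 244.1
```

Call:
{"method": "jog_arm", "body": {"series": [{"gripper": 0, "xyz": [-0.02, 0, -0.01], "spin": 0}, {"gripper": 0, "xyz": [-0.02, 0, 0], "spin": 0}, {"gripper": 0, "xyz": [-0.02, 0, 0], "spin": 0}, {"gripper": 0, "xyz": [-0.02, 0, 0], "spin": 0}, {"gripper": 0, "xyz": [0, 0, 0], "spin": 0}, {"gripper": 0, "xyz": [0, 0, 0], "spin": 0}, {"gripper": 0, "xyz": [0, 0, 0], "spin": 0}, {"gripper": 0, "xyz": [0, 0, 0], "spin": 0}]}}

```text
time_s: 18.8
position: [485.9, -151.9, 22.4]
eef_rot: [-0.0, 0.72, 0.694, -0.0]
contact_force: [0.3, -0.7, -2.5]
width: 0.131
```

Call:
{"method": "jog_arm", "body": {"series": [{"gripper": 0, "xyz": [-0.02, 0, 0], "spin": 0}, {"gripper": 0, "xyz": [-0.02, 0, 0], "spin": 0}, {"gripper": 0, "xyz": [-0.02, 0, 0], "spin": 0}, {"gripper": 0, "xyz": [-0.02, 0, 0], "spin": 0}, {"gripper": 0, "xyz": [0, 0, 0], "spin": 0}, {"gripper": 0, "xyz": [0, 0, 0], "spin": 0}, {"gripper": 0, "xyz": [0, 0, 0], "spin": 0}, {"gripper": 0, "xyz": [0, 0, 0], "spin": 0}]}}

```text
time_s: 19.6
position: [485.9, -152.7, 22.5]
eef_rot: [-0.0, 0.72, 0.694, -0.0]
contact_force: [-0.4, 0.1, -2.8]
width: 0.132
```

Call:
{"method": "jog_arm", "body": {"series": [{"gripper": 0, "xyz": [-0.02, 0, 0], "spin": 0}, {"gripper": 0, "xyz": [-0.02, 0, 0], "spin": 0}, {"gripper": 0, "xyz": [-0.02, 0, 0], "spin": 0}, {"gripper": 0, "xyz": [-0.02, 0, 0], "spin": 0}, {"gripper": 0, "xyz": [0, 0, 0], "spin": 0}, {"gripper": 0, "xyz": [0, 0, 0], "spin": 0}, {"gripper": 0, "xyz": [0, 0, 0], "spin": 0}, {"gripper": 0, "xyz": [0, 0, 0], "spin": 0}]}}

```text
time_s: 20.4
position: [485.8, -153.2, 22.5]
eef_rot: [-0.0, 0.72, 0.694, 0.0]
contact_force: [0.0, 2.8, -2.5]
width: 0.127
```

Call:
{"method": "jog_arm", "body": {"series": [{"gripper": 0, "xyz": [-0.01, 0, 0], "spin": 0}, {"gripper": 0, "xyz": [-0.01, 0, 0], "spin": 0}, {"gripper": 0, "xyz": [-0.01, 0, 0], "spin": 0}, {"gripper": 0, "xyz": [0, 0, 0], "spin": 0}, {"gripper": 0, "xyz": [0, 0, 0], "spin": 0}, {"gripper": 0, "xyz": [0, 0, 0], "spin": 0}, {"gripper": 0, "xyz": [0, 0, 0], "spin": 0}, {"gripper": 0, "xyz": [0, 0, 0], "spin": 0}]}}

```text
time_s: 21.2
position: [485.7, -153.3, 22.5]
eef_rot: [-0.0, 0.72, 0.694, 0.0]
contact_force: [-1.0, 6.2, -0.7]
width: 0.131
```

```bash
python3 st.py
```

```text
21.2 [ 485.75 -153.31   22.48] 87.95 [-1.   6.2 -0.7] [1.23 0.05 0.07] off line -0.02 bayx front 246.3
```

Force builds 3.4 N for a 0.3 mm command with almost no motion: that is the back stop, and it matches the camera estimate (about 246-252). I lower the tray fully, let go and rise straight up.

Call:
{"method": "jog_arm", "body": {"series": [{"gripper": 0, "xyz": [0, 0, 0.01], "spin": 0}, {"gripper": 0, "xyz": [0, 0, 0.01], "spin": 0}, {"gripper": 0, "xyz": [0, 0, 0], "spin": 0}, {"gripper": 0, "xyz": [0, 0, 0], "spin": 0}, {"gripper": 15, "xyz": [0, 0, 0], "spin": 0}, {"gripper": 20, "xyz": [0, 0, 0], "spin": 0}, {"gripper": 30, "xyz": [0, 0, 0], "spin": 0}, {"gripper": 40, "xyz": [0, 0, 0], "spin": 0}]}}

```text
time_s: 22.0
position: [486.0, -154.0, 22.4]
eef_rot: [0.0, 0.72, 0.694, -0.0]
contact_force: [0.5, -0.1, -0.8]
width: 0.4
```

Call:
{"method": "jog_arm", "body": {"series": [{"gripper": 40, "xyz": [0, 0, 0], "spin": 0}, {"gripper": 40, "xyz": [0, 0, 0], "spin": 0}, {"gripper": 40, "xyz": [0, 0, -0.5], "spin": 0}, {"gripper": 40, "xyz": [0, 0, -1], "spin": 0}, {"gripper": 40, "xyz": [0, 0, -1.5], "spin": 0}, {"gripper": 40, "xyz": [0, 0, -1.5], "spin": 0}, {"gripper": 40, "xyz": [0, 0, -1], "spin": 0}, {"gripper": 40, "xyz": [0, 0, -0.5], "spin": 0}]}}

```text
time_s: 22.8
position: [486.3, -153.9, 83.6]
eef_rot: [0.001, 0.72, 0.694, 0.0]
contact_force: [-0.6, -0.1, -0.7]
width: 0.401
```

```bash
python3 st.py
python3 - <<'E'
from h import *
snap('wrist','w6'); cv2.imwrite('pics/w6b.png',crop('w6',80,0,430,384,1.5))
E
```

```text
22.8 [ 486.34 -153.93   83.56] 87.94 [-0.6 -0.1 -0.7] [ 0.01 -0.03  0.04] off line 0.6 bayx front 246.9
```

View pics/w6b.png

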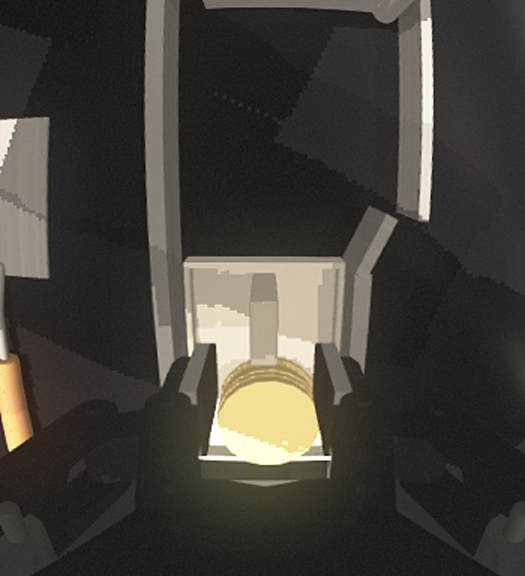

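The wrist view shows the flap shut at (295,5), the tray straight, the stack upright at (268,420), and the tray front at the stop plate (265,468). I rise clear and check the front from above.

Call:
{"method": "jog_arm", "body": {"series": [{"gripper": 40, "xyz": [0, 0, -2], "spin": 0}, {"gripper": 40, "xyz": [0, 0, -3], "spin": 0}, {"gripper": 40, "xyz": [0, 0, -3], "spin": 0}, {"gripper": 40, "xyz": [0, 0, -3], "spin": 0}, {"gripper": 40, "xyz": [0, 0, -2], "spin": 0}, {"gripper": 40, "xyz": [3, 0, 0], "spin": 0}, {"gripper": 40, "xyz": [3, 0, 0], "spin": 0}, {"gripper": 40, "xyz": [3, 0, 0], "spin": 0}]}}

```text
time_s: 23.65
position: [488.9, -62.9, 212.0]
eef_rot: [-0.0, 0.72, 0.694, -0.0]
contact_force: [0.1, -0.5, 0.2]
width: 0.404
```

Call:
{"method": "jog_arm", "body": {"series": [{"gripper": 40, "xyz": [3, 0, 0], "spin": 0}, {"gripper": 40, "xyz": [3, 0, 0], "spin": 0}, {"gripper": 40, "xyz": [3, 0, 0], "spin": 0}, {"gripper": 40, "xyz": [3, 0, 0], "spin": 0}, {"gripper": 40, "xyz": [3, 0, 0], "spin": 0}, {"gripper": 40, "xyz": [3, 0, 0], "spin": 0}, {"gripper": 40, "xyz": [2, 0, 0], "spin": 0}, {"gripper": 40, "xyz": [0, 0, 0], "spin": 0}]}}

```text
time_s: 24.45
position: [496.0, 138.0, 211.8]
eef_rot: [-0.0, 0.719, 0.695, -0.0]
contact_force: [-0.3, -0.8, 0.4]
width: 0.398
```

```bash
python3 st.py
python3 - <<'E'
from h import *
snap('top','t7'); snap('wrist','w7')
cv2.imwrite('pics/c7.png',np.vstack([crop('t7',265,150,423,215,5)[:,:790],]))
E
```

```text
24.45 [496.01 138.01 211.75] 88.08 [-0.3 -0.8  0.4] [-0.02  0.01 -0.  ] off line -0.94 bayx front -45.0
```

View pics/c7.png

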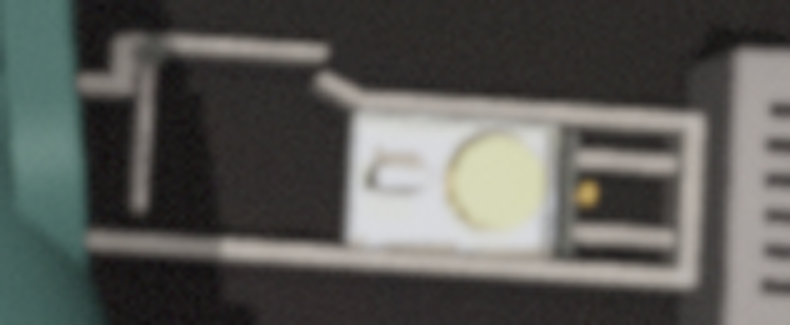

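Run:
```python
from h import *
for f in('t0','t1','t7'):
    im=cv2.imread(f'pics/{f}.png').astype(float); sat=im[:,:,2]-im[:,:,0]
    s=sat[183:194,362:392].max(0); print(f,np.round(s).astype(int))
g=cv2.imread('pics/t7.png',0)[180:186,360:392].mean(0); print(np.round(g).astype(int))
g=cv2.imread('pics/t1.png',0)[180:186,360:392].mean(0); print(np.round(g).astype(int))
print([back('t7',u,183,14)[1].round(1) for u in (374,375,376,377,378)],[back('t7',u,183,z)[1].round(1) for u,z in((376,14),(381,32),(376,0),(376,32))])
```

```text
t0 [ 3  3  5  4  3  4  3  5 18 41 58 69 69 57 40 44 63 65 50 24 12 11 12 13
 12 11 12 13 12 13]
t1 [ 5  5  4  5  5  7  6  7 23 52 76 85 83 73 53 59 76 78 64 36 12 11 13 12
 12 11 12 12 12 13]
t7 [32 32 32 32 32 33 33 33 34 34 33 28 16  6  5  7 12 28 55 79 88 82 57 18
 11 11 13 13 13 12]
[211 212 212 212 212 212 212 212 212 212 211 210 207 195 176 157 126 100
 102 111 116 120 123 123 122 120 120 119 118 119 120 120]
[ 44  43  44  43  43  44  44  42  42  44  43  44  44  41  39  39  52  79
 102 113 119 121 121 121 121 121 121 120 118 119 121 121]
[np.float64(-250.0), np.float64(-253.0), np.float64(-256.0), np.float64(-259.0), np.float64(-262.0)] [np.float64(-256.0), np.float64(-265.8), np.float64(-259.8), np.float64(-251.0)]
```

The pin's rear end has moved about 3.4 px, or about 10 mm, so it is pushed flush. I see no gap at the plate, the flap is shut and the arm is clear. Handing in.

```bash
python3 -c "
from station import arm
print(arm.finish_job(), arm.get_state()['time_s'])"
```

```text
the job is handed in; nothing more can be done
the job is handed in; nothing more can be done
```

The tray is home against the back stop, let go, with the flap closed behind it, and the job is handed in. The simulated clock read about 24.5 s of the 54 s allowed. No verdict is reported.

I gripped the white tray by its fin, slid it down the lane and through the flap, then crept forward until I felt the stop. Contact came with the tray's front at bay x of about 247 mm, and I let go with about 6 N on the tool.

**Checks at the end:**
- **Pin:** the image shows it moved about 10 mm, which is flush, and there is no visible gap between tray and stop.
- **Tray and stack:** the tray is straight and on the centre line, and the stack is upright on it.
- **Flap and arm:** the flap is shut, and the arm is clear with near-zero force reading.
- **Other things on the bench:** I did not measure them at the end. The arm felt no unexpected contact along the way.

**Two weak points:**
- **Tray height:** vertical force readings show the tray was carried just off the bench, by less than 1 mm, for parts of the slide.
- **Contact force:** I read forces only at the end of each 0.8 s move, so I did not see brief peaks. The highest horizontal force I read in the lane was 6.5 N, against the limit of 20 N.

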